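Load the last circuit module and lift the full carrier

ROBOT

A 7-joint arm with a two-finger parallel gripper is mounted at the origin on the work surface. World frame = base frame: x ahead of the robot, y to its left, z up, the work surface at z = 0. Lengths are in m, angles in rad, forces in N, time in s.
With the tool pointing down it reaches from about 0.4 to 0.85 m from the base axis. Payload 4.5 kg.
Tool frame: the origin (TCP) lies midway between the tips of the shut fingers; the grasp point (between the pads) lies 19 mm behind it; z points along the fingers, y is the line along which they close (so a half turn about z gives the same grasp; the last joint's range is limited). The gripper opens to 88 mm and grips with 3 to 60 N. Pads are 18 mm wide; open, the fingers measure 123 mm over their backs; the gripper's body (75 mm by 187 mm) begins 45 mm behind the grasp point.
Start: joints at [1.326, 0.689, -0.195, 1.565, 0.157, 0.902, -0.215], TCP at [0.172, -0.601, 0.239] pointing down, gripper open.
Joint ranges: [-3.01, 3.01], [-0.46, 2.08], [-1.47, 1.51], [0.13, 2.56], [-1, 4.14], [0.04, 2.09], [-2.66, 2.66]. Speed limits (rad/s): [2.57, 2.57, 3.14, 3.14, 3.14, 3.14, 3.14].

INTERFACE

Orientations are given as a unit quaternion [w, x, y, z].
In Python, from workcell import arm gives the robot as it stands.
- The arm moves only by the shell command python3 -m pendant 'ROWS'. ROWS is JSON, one flat list of numbers, 7 for each row, row after row: the shift along the world's x, y, z in units of 25 mm (1.0 is 25 mm), then the turn, a rotation vector about the world's x, y, z in units of 6 degrees (1.0 is 6 degrees), then the closure, from 0 (fully open) to 1 (shut). A call has 1 to 8 rows; each row shifts and turns the commanded pose from where the row before left it; what a row does not reach is not made up. A row lasts 1/10 s, in which the tool goes at most 50 mm and 8.59 degrees, less where a joint would pass 70% of its speed; a pose out of reach is approached as far as the arm can. A call is refused whole if a number of a shift passes 1 or a number of a turn 1, either way. A call with a gripper value outside its range is refused whole. The fingers move at their own pace and stop on an object; the grip force is fixed at half the most. Time passes only in rows, so rows that do not move let the fingers close. It gives the time, the measured TCP pose, the force, the opening and the grip force at its end, in the units of the state.
- arm.get_state(): the state, without advancing time (a new reading comes with each control period).
- arm.camera(name): name is "side" or "top" or "wrist"; returns a dict with "img" (384x512x3 uint8, red, green, blue), "K" (3x3 intrinsics, pixels), "view" (4x4, takes a point from world to camera coordinates). Camera axes: x right, y down, z forward; pixel columns grow to the right and rows downward; lengths in m; the calibration is good to about 2 mm. The wrist camera is an equidistant fisheye: a pixel r from the principal point sees the ray r / f radians off the axis. A picture is of the moment at which its call begins. There is no depth.
- arm.sign_off(): hands the job in; it is judged then, once.
The state is a dict: "t": time; "joints": joint angles; "joint_velocities": joint speeds; "tau": joint torques, N m; "tool_pos": TCP position; "eef_rot": TCP orientation; "contact_force": force on the tool from outside, world axes, zero at the start; "moment": the same for the moment, N m; "finger_gap": opening from 0.0 (shut) to 1.0 (fully open); "grasp_force": force on a finger pad.
Only numpy, scipy, OpenCV 4.12 (cv2) and the standard library are available. Lean on these libraries where they do the work, as an engineer would, in place of code of your own. Each camera call takes 0.05 s, during which the arm holds its last target. There are 200 camera calls.

TASK

Take the tested circuit module out of the test stand and slide it gently down into the one free slot of the black carrier until it is fully home. Then pick the full carrier up by its yellow handle, keeping it level with all four modules in place, and finish still holding it steady and level about 10 cm above the bench. Leave the solder spool, flux bottle and screwdriver where they are.

Things in the scene. Friction and masses are not known exactly. Their poses are not given: they have to be found in the camera images.
- module_new: module standing in the test stand, about 90 g: green board 100 (x) x 3 (y) x 80 mm tall, on top a 100 x 10 x 10 mm aluminium rail and on that a white pull tab 40 (x) x 10 (y) mm, 90 to 116 mm up. Parts stand 13 mm off the +y face, 3 mm off the other, below 75 mm. Origin: middle of the board's lower edge, z up. Either way round fits the carrier.
- module_new_tab (a point): centre of the white pull tab of module_new, 103 mm above its lower edge; pinch it across its 10 mm thickness (module y).
- test_stand: black stand screwed to the bench, base 150 (x) x 100 (y) x 10 mm. Two grooved uprights, tops 57 mm above the bench, hold a module by its side edges over the middle, in the stand's x-z plane, lower edge 10 mm above the bench; lift it 50 mm straight up to free it. Origin: centre of the underside. Stand and carrier may swap sides of the bench.
- carrier: loose black carrier, about 0.46 kg empty, base 124 (x) x 222 (y) mm, floor 6 mm thick. Four slots side by side along y, one free. Slot: two upright grooves 5.5 mm wide (y), walls 105 mm apart (x), to 52 mm above the underside, then a mouth flaring to 16 mm (y) by 116 mm (x) at 64 mm. A module stands in the carrier's x-z plane and slides in without force. Origin: centre of the underside.
- carrier_handle: fixed arch handle of the carrier. Origin: centre of its yellow grip, 148 mm above the carrier's underside, over the full carrier's centre of mass. Grip 92 mm long (carrier x), 16 mm thick (carrier y), 20 mm high, between two aluminium uprights. Nearest pull tabs stand 46 mm to either side (y), tops 122 mm above the carrier's underside.
- slot0 (a point): middle of the floor of the carrier's slot 0, 92 mm from the middle towards carrier -y: where a module's origin is when fully home. Which slot is free changes from run to run.
- slot1 (a point): middle of the floor of the carrier's slot 1, 46 mm from the middle towards carrier -y: where a module's origin is when fully home. Which slot is free changes from run to run.
- slot2 (a point): middle of the floor of the carrier's slot 2, 46 mm from the middle towards carrier +y: where a module's origin is when fully home. Which slot is free changes from run to run.
- slot3 (a point): middle of the floor of the carrier's slot 3, 92 mm from the middle towards carrier +y: where a module's origin is when fully home. Which slot is free changes from run to run.
- module_a: plug-in circuit module, about 90 g, same make as module_new. Origin: middle of the board's lower edge, z up, board in its x-z plane. This one is in one of the carrier's slots from the start; which one changes.
- module_b: plug-in circuit module, about 90 g, same make as module_new. Origin: middle of the board's lower edge, z up, board in its x-z plane. This one is in one of the carrier's slots from the start; which one changes.
- module_c: plug-in circuit module, about 90 g, same make as module_new. Origin: middle of the board's lower edge, z up, board in its x-z plane. This one is in one of the carrier's slots from the start; which one changes.
- solder_spool: solder spool with orange rims standing on the bench, 52 mm across, 48 mm high; origin: centre of the underside. Leave alone.
- flux_bottle: teal bottle with white cap, 48 mm across, 100 mm high; origin: centre of the underside. Leave alone.
- screwdriver: yellow-handled screwdriver lying on the bench, 170 mm long; origin: on the bench under its middle. Leave alone.

How it is judged:
On the way, in this order (a step that is already met when the one before it is completed fails the run):
1. the module from the stand is fully home in the free slot, the carrier still on the bench (z of module_new in the frame of carrier between 0 and 0.01 m and x of module_new in the frame of carrier between -0.006 and 0.006 m and angle between the z axis of module_new and the z axis of carrier, either way round below 0.08 rad and angle between the y axis of module_new and the y axis of carrier, either way round below 0.06 rad and (y of module_new in the frame of carrier between -0.097 and -0.087 m or y of module_new in the frame of carrier between -0.051 and -0.041 m or y of module_new in the frame of carrier between 0.041 and 0.051 m or y of module_new in the frame of carrier between 0.087 and 0.097 m) and height (world z) of carrier below 0.008 m and angle between carrier's own z axis and vertical below 0.06 rad), for 0.2 s.
2. the carrier is lifted off the bench by its handle (height (world z) of carrier above 0.03 m and contact force between the fingers and carrier_handle above 1 N), for 0.2 s.
At the end, for the whole second after the job is handed in: The gripper holds the carrier by its handle, its underside 60 to 160 mm above the bench, level within 5 degrees, at rest and resting on nothing else; all four modules are home in its slots (lower edge within 4 mm of the floor, within 6 mm of the middle, upright within 4.6 degrees) (height (world z) of carrier between 0.06 and 0.16 m and angle between carrier's own z axis and vertical below 0.087 rad and linear speed of carrier below 0.02 m/s and angular speed of carrier below 0.1 rad/s and contact force between the fingers and carrier_handle above 2 N and contact force between carrier and test_stand below 0.2 N and contact force between carrier and solder_spool below 0.2 N and contact force between carrier and flux_bottle below 0.2 N and contact force between carrier and screwdriver below 0.2 N and z of module_new in the frame of carrier between 0 and 0.01 m and x of module_new in the frame of carrier between -0.006 and 0.006 m and angle between the z axis of each of module_new, module_a, module_b, module_c and the z axis of carrier, either way round below 0.08 rad and angle between the y axis of each of module_new, module_a, module_b, module_c and the y axis of carrier, either way round below 0.06 rad and (y of module_new in the frame of carrier between -0.097 and -0.087 m or y of module_new in the frame of carrier between -0.051 and -0.041 m or y of module_new in the frame of carrier between 0.041 and 0.051 m or y of module_new in the frame of carrier between 0.087 and 0.097 m) and z of module_a in the frame of carrier between 0 and 0.01 m and x of module_a in the frame of carrier between -0.006 and 0.006 m and (y of module_a in the frame of carrier between -0.097 and -0.087 m or y of module_a in the frame of carrier between -0.051 and -0.041 m or y of module_a in the frame of carrier between 0.041 and 0.051 m or y of module_a in the frame of carrier between 0.087 and 0.097 m) and z of module_b in the frame of carrier between 0 and 0.01 m and x of module_b in the frame of carrier between -0.006 and 0.006 m and (y of module_b in the frame of carrier between -0.097 and -0.087 m or y of module_b in the frame of carrier between -0.051 and -0.041 m or y of module_b in the frame of carrier between 0.041 and 0.051 m or y of module_b in the frame of carrier between 0.087 and 0.097 m) and z of module_c in the frame of carrier between 0 and 0.01 m and x of module_c in the frame of carrier between -0.006 and 0.006 m and (y of module_c in the frame of carrier between -0.097 and -0.087 m or y of module_c in the frame of carrier between -0.051 and -0.041 m or y of module_c in the frame of carrier between 0.041 and 0.051 m or y of module_c in the frame of carrier between 0.087 and 0.097 m)); the arm keeps its last pose, push and grip.
It fails at once if a bystander (solder spool, flux bottle, screwdriver) is moved more than 30 mm (distance of any of solder_spool, flux_bottle, screwdriver from where it was at the start of the episode above 0.03 m).
It fails at once if the carrier is tipped more than 15 degrees (angle between carrier's own z axis and vertical above 0.26 rad).
It fails at once if a module that was already loaded is pulled more than 20 mm out of its slot (z of any of module_a, module_b, module_c in the frame of carrier above 0.026 m).
It fails at once if the module is dropped into the slot (faster than 0.45 m/s between the guides) (linear speed of module_new above 0.45 m/s and z of module_new in the frame of carrier below 0.055 m and horizontal distance between module_new and carrier below 0.11 m and height (world z) of carrier below 0.008 m).
It also fails if it takes over 61 s, if anything falls off the work surface, if the arm or the gripper's body presses on something with over 40 N, if the wrist force passes 120 N, or if a joint passes its speed limit or range.

## Working session

There is one attempt and no reset: what is moved stays moved. The work goes in short steps, Python scripts to look and compute and a shell command to move; the robot and the scene stay as the last step left them, time stands still between calls to the robot, and variables do not carry over. Pictures are saved under pics/ and viewed, at most 13 in all, crops included, and the job is handed in when it is done.

```bash
mkdir -p pics; ls; python3 - <<'E'
from workcell import arm
import cv2,json,numpy as np
for n in("side","top"):
    c=arm.camera(n); cv2.imwrite(f"pics/{n}0.png",c["img"][:,:,::-1]); np.savez(f"{n}0.npz",**c)
    print(n,c["K"].tolist(),np.round(c["view"],4).tolist())
s=arm.get_state();print({k:np.round(v,3).tolist() for k,v in s.items()})
E
```

```text
pics
side [[397.1385924899994, 0.0, 259.41382715727235], [0.0, 397.1385924899994, 192.69360642050657], [0.0, 0.0, 1.0]] [[0.6933, -0.7207, -0.0002, -0.4648], [-0.5546, -0.5334, -0.6387, 0.4062], [0.4602, 0.4429, -0.7695, 0.7781], [0.0, 0.0, 0.0, 1.0]]
top [[441.98359948435126, 0.0, 262.2491140061447], [0.0, 441.98359948435126, 196.61227697954385], [0.0, 0.0, 1.0]] [[0.0163, -0.9999, 0.0025, -0.0382], [-0.9794, -0.0165, -0.2014, 0.6579], [0.2015, 0.0008, -0.9795, 0.957], [0.0, 0.0, 0.0, 1.0]]
{'t': 0.1, 'joints': [1.326, 0.69, -0.194, 1.566, 0.157, 0.902, -0.215], 'joint_velocities': [-0.0, -0.0, -0.0, -0.002, 0.001, 0.002, -0.001], 'tau': [-0.003, -52.849, -1.271, -15.384, -0.053, 0.002, 0.0], 'tool_pos': [0.172, -0.6, 0.238], 'eef_rot': [-0.001, 0.99, 0.139, -0.0], 'contact_force': [-0.168, -0.061, -0.805], 'moment': [-0.075, -0.053, 0.004], 'grasp_force': 0.0, 'finger_gap': 1.003}
```

View both.

View pics/side0.png

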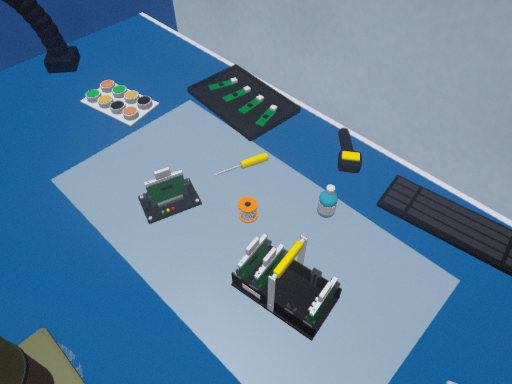

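View pics/top0.png

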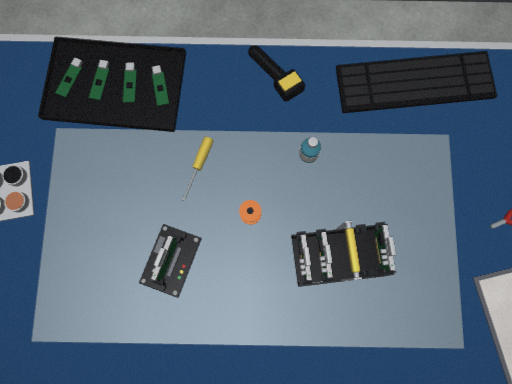

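```bash
python3 - <<'E'
import cv2,numpy as np
t=cv2.imread("pics/top0.png");s=cv2.imread("pics/side0.png")
def cr(i,x,y,w,h,k): return cv2.resize(i[y:y+h,x:x+w],None,fx=k,fy=k,interpolation=cv2.INTER_CUBIC)
a=cr(t,130,215,80,90,5); b=cr(t,285,215,120,90,5)   # 400x450, 600
cv2.imwrite("pics/c1.png",cv2.resize(np.hstack([a]),None,fx=1.2,fy=1.2)) 
cv2.imwrite("pics/c2.png",cr(t,285,212,120,80,6))
cv2.imwrite("pics/c3.png",cr(s,225,230,120,100,6))
E
```

```text
(no output)
```

View pics/c1.png

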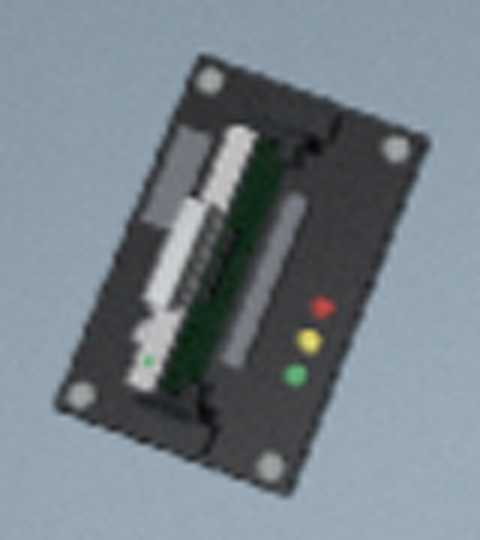

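View pics/c2.png

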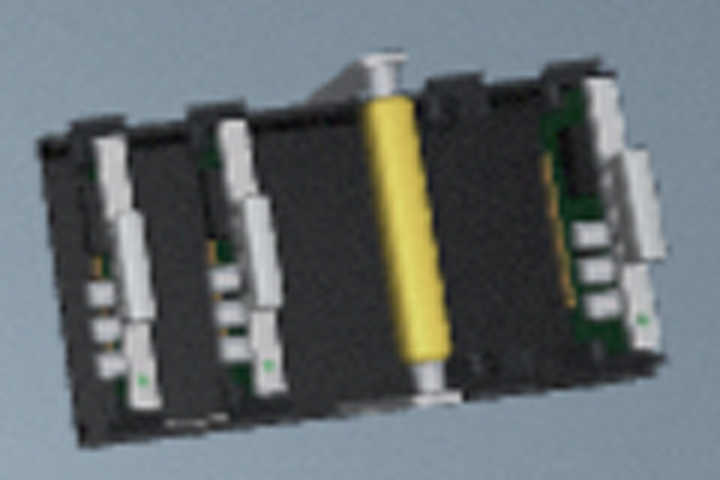

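```bash
cat > h.py <<'E'
import numpy as np
def ray(c,uv,z):
    K,V=c["K"],c["view"]; R,t=V[:3,:3],V[:3,3]
    d=R.T@np.linalg.solve(K,[uv[0],uv[1],1.]); o=-R.T@t
    return (o+d*(z-o[2])/d[2])
def proj(c,p):
    q=c["view"][:3,:3]@np.array(p)+c["view"][:3,3]; q=c["K"]@q; return q[:2]/q[2]
E
python3 - <<'E'
from h import *
c=dict(np.load("top0.npz"))
def P(u,v,z,oy): return ray(c,(({215:130,212:285}[oy])+(u+.5)/6-.5,oy+(v+.5)/6-.5),z)
def show(n,pts,z,oy):
    q=np.array([P(u,v,z,oy) for u,v in pts]); print(n,np.round(q[:,:2],4).tolist(),'ctr',np.round(q.mean(0),4)); return q
def ang(a,b): d=b-a; return np.degrees(np.arctan2(d[1],d[0])),np.linalg.norm(d[:2])
q=show('stand',[(203,55),(428,140),(290,495),(57,408)],.01,215)
print(ang(q[3],q[0]),ang(q[2],q[1]),ang(q[0],q[1]),ang(q[3],q[2]))
q=show('tab',[(187,197),(207,205),(163,308),(143,300)],.126,215);print(ang(q[3],q[0]),ang(q[0],q[1]))
q=show('rail',[(228,125),(257,133),(155,390),(126,380)],.10,215);print(ang(q[3],q[0]),ang(q[2],q[1]))
q=show('grip',[(388,97),(428,362)],.156,212);print(ang(q[1],q[0]))
for n,p in dict(A=[(118,210),(140,210),(155,318),(132,322)],B=[(245,197),(268,195),(282,304),(259,308)],C=[(622,150),(647,148),(663,258),(638,260)]).items():
    q=show(n,p,.122,212);print(ang(q[3],q[0]),ang(q[2],q[1]))
for n,p in dict(A=[(107,135),(145,408)],B=[(234,122),(270,393)],C=[(601,80),(643,348)]).items():
    q=show(n+'rail',p,.096,212);print(ang(q[1],q[0]))
E
```

```text
stand [[0.5992, 0.2105], [0.5664, 0.1184], [0.427, 0.166], [0.4588, 0.2592]] ctr [0.5129 0.1885 0.01  ]
(np.float64(-19.114165662542856), np.float64(0.1485756152195997)) (np.float64(-18.862559456355342), np.float64(0.1472875911631641)) (np.float64(-109.58638449217251), np.float64(0.09775332900713105)) (np.float64(-108.83245886393796), np.float64(0.09839798859952546))
tab [[0.5323, 0.187], [0.5295, 0.1797], [0.4932, 0.193], [0.4959, 0.2002]] ctr [0.5127 0.19   0.126 ]
(np.float64(-19.96252726854759), np.float64(0.03871733986646594)) (np.float64(-110.45632397184855), np.float64(0.007753342147343654))
rail [[0.561, 0.1795], [0.5583, 0.1687], [0.4652, 0.2001], [0.4685, 0.2107]] ctr [0.5132 0.1897 0.1   ]
(np.float64(-18.635657432547045), np.float64(0.09760559679961185)) (np.float64(-18.602659015682182), np.float64(0.09822015035437065))
grip [[0.577, -0.2095], [0.4865, -0.221]] ctr [ 0.5317 -0.2153  0.156 ]
(np.float64(7.234471774779464), np.float64(0.09125988187152163))
A [[0.5394, -0.119], [0.5396, -0.1268], [0.5015, -0.132], [0.5, -0.1238]] ctr [ 0.5201 -0.1254  0.122 ]
(np.float64(6.9
[... 309 characters left out ...]
12864173), np.float64(0.03875857411357401))
C [[0.5639, -0.2998], [0.5648, -0.3088], [0.5256, -0.3128], [0.5248, -0.3038]] ctr [ 0.5448 -0.3063  0.122 ]
(np.float64(5.950098040900639), np.float64(0.03935440799085777)) (np.float64(5.840881297415061), np.float64(0.039360787446693316))
Arail [[0.5694, -0.1175], [0.4706, -0.131]] ctr [ 0.52   -0.1242  0.096 ]
(np.float64(7.802414751057256), np.float64(0.09964046442612057))
Brail [[0.575, -0.1644], [0.4767, -0.1762]] ctr [ 0.5258 -0.1703  0.096 ]
(np.float64(6.891400247160052), np.float64(0.09895466110536709))
Crail [[0.5928, -0.3005], [0.495, -0.3119]] ctr [ 0.5439 -0.3062  0.096 ]
(np.float64(6.632014917901722), np.float64(0.09849420461465132))
```

View pics/c3.png

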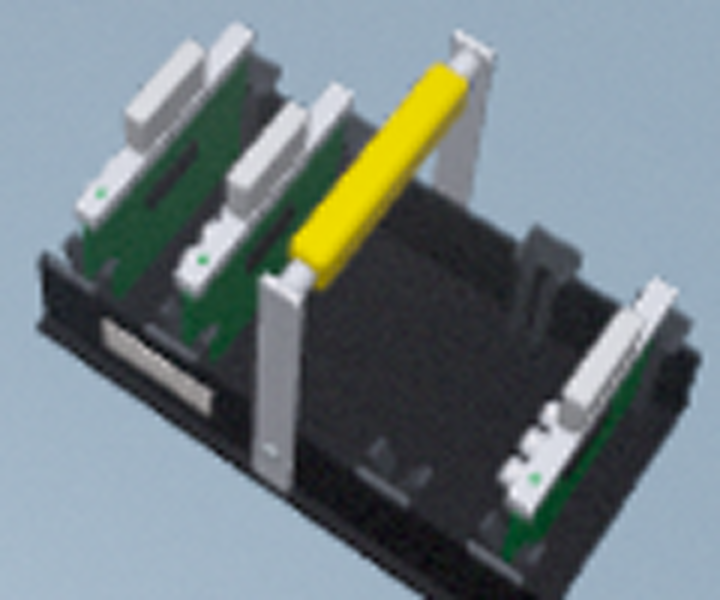

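```bash
python3 -m pendant '[1,1,0,0,0,-0.25,0, 1,1,0,0,0,-0.25,0, 1,1,0,0,0,-0.25,0, 1,1,0,0,0,-0.25,0, 1,1,0,0,0,-0.25,0, 1,1,0,0,0,-0.25,0, 1,1,0,0,0,-0.25,0, 1,1,0,0,0,-0.25,0]'
python3 -m pendant '[1,1,0,0,0,-0.25,0, 1,1,0,0,0,-0.25,0, 1,1,0,0,0,-0.25,0, 1,1,0,0,0,-0.25,0, 0.5,1,0,0,0,-0.25,0, 0.5,1,0,0,0,-0.25,0, 0.5,1,0,0,0,-0.25,0, 0,1,0,0,0,-0.25,0]'
```

```text
t: 0.9
tool_pos: [0.3727, -0.3996, 0.2385]
eef_rot: [-0.0, 0.999, 0.034, -0.0]
contact_force: [0.5, -0.1, -0.2]
finger_gap: 1.003
grasp_force: 0.0
t: 1.7
tool_pos: [0.5111, -0.1992, 0.2384]
eef_rot: [-0.0, 0.998, -0.07, 0.001]
contact_force: [0.2, 1.2, 0.4]
finger_gap: 1.0
grasp_force: 0.0
```

```bash
python3 -m pendant '[0,1,0,0,0,-0.2,0, 0,1,0,0,0,-0.2,0, 0,1,0,0,0,-0.2,0, 0,1,0,0,0,-0.2,0, 0,1,0,0,0,-0.2,0, 0,1,0,0,0,-0.2,0, 0,1,0,0,0,-0.2,0, 0,1,0,0,0,-0.2,0]'
python3 -m pendant '[0,1,0,0,0,-0.2,0, 0,1,0,0,0,0,0, 0,1,0,0,0,0,0, 0,1,0,0,0,0,0.2, 0,1,0,0,0,0,0.4, 0,1,-0.5,0,0,0,0.5, 0,1,-1,0,0,0,0.6, 0,0.5,-0.4,0,0,0,0.6]'
python3 - <<'E'
from workcell import arm
import cv2,numpy as np
s=arm.get_state();print(s["tool_pos"],s["eef_rot"],s["joints"],s["finger_gap"])
ims=[]
for n,(x,y,w,h) in dict(wrist=(0,0,512,384),top=(100,180,140,140),side=(110,130,120,120)).items():
    c=arm.camera(n); np.savez(f"{n}1.npz",**c); i=c["img"][y:y+h,x:x+w,::-1]
    ims.append(cv2.resize(i,(512,384) if n=="wrist" else (288,288),interpolation=cv2.INTER_CUBIC))
im=np.zeros((576,800,3),np.uint8); im[:384,:512]=ims[0]; im[:288,512:]=ims[1];im[288:,512:]=ims[2]
cv2.imwrite("pics/m1.png",im)
c=dict(np.load("wrist1.npz"));print(c["K"].tolist(),np.round(c["view"],4).tolist())
E
```

```text
t: 2.5
tool_pos: [0.5092, 0.0002, 0.2385]
eef_rot: [0.0, 0.988, -0.154, -0.0]
contact_force: [0.5, -0.0, 0.7]
finger_gap: 0.998
grasp_force: 0.0
t: 3.3
tool_pos: [0.508, 0.1891, 0.1894]
eef_rot: [0.0, 0.987, -0.162, -0.002]
contact_force: [-0.5, -0.2, 0.1]
finger_gap: 0.572
grasp_force: 0.0
[0.50798115 0.18908396 0.18936598] [ 1.78646419e-04  9.86808606e-01 -1.61883546e-01 -1.56869734e-03] [-0.49164906  0.65158075  0.08428728  1.87455981 -0.09022656  0.62190864
 -2.24702007] 0.571773861870864
[[297.3186396354542, 0.0, 258.1436292599599], [0.0, 297.3186396354542, 189.27798108277042], [0.0, 0.0, 1.0]] [[-0.3191, -0.9477, 0.0015, 0.342], [-0.91, 0.3069, 0.2786, 0.3778], [-0.2645, 0.0875, -0.9604, 0.4586], [0.0, 0.0, 0.0, 1.0]]
```

View pics/m1.png

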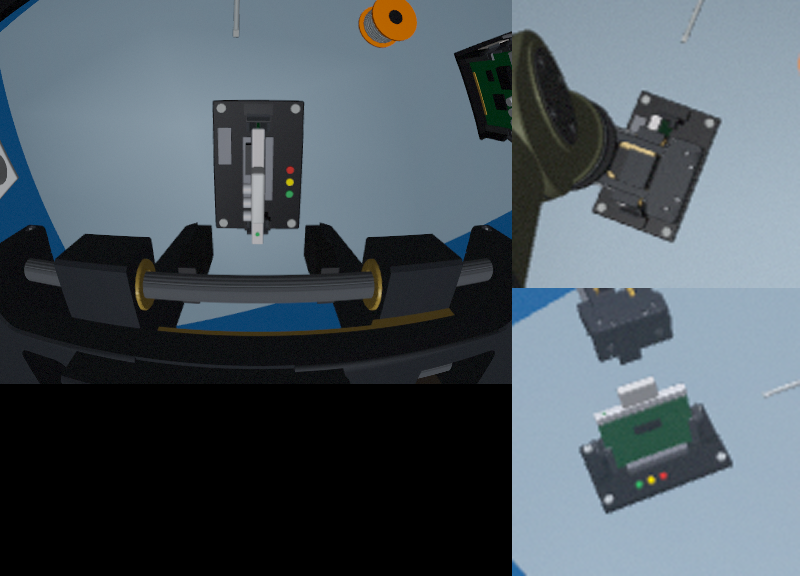

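```bash
cat >> h.py <<'E'
def wray(c,uv,z):
    K,V=c["K"],c["view"]; R,t=V[:3,:3],V[:3,3]
    d=np.array([(uv[0]-K[0,2])/K[0,0],(uv[1]-K[1,2])/K[1,1]]); r=np.hypot(*d)
    v=R.T@np.array([*(d/r*np.sin(r)),np.cos(r)]); o=-R.T@t
    return o+v*(z-o[2])/v[2]
E
python3 - <<'E'
from h import *
import cv2
c=dict(np.load("wrist1.npz"))
for p,z in [((258,128),.10),((257.5,243),.10),((217,104),.01),((301,103),.01),((301.5,228),.01),((216,228),.01)]: print(p,np.round(wray(c,p,z),4))
cv2.imwrite("pics/m2.png",cv2.resize(c["img"][95:250,200:320,::-1],None,fx=3.8,fy=3.8,interpolation=cv2.INTER_CUBIC))
E
```

```text
(258, 128) [0.5572 0.1735 0.1   ]
(257.5, 243) [0.4633 0.2056 0.1   ]
(217, 104) [0.5903 0.2091 0.01  ]
(301, 103) [0.5623 0.1225 0.01  ]
(301.5, 228) [0.4225 0.1638 0.01  ]
(216, 228) [0.4553 0.2608 0.01  ]
```

View pics/m2.png

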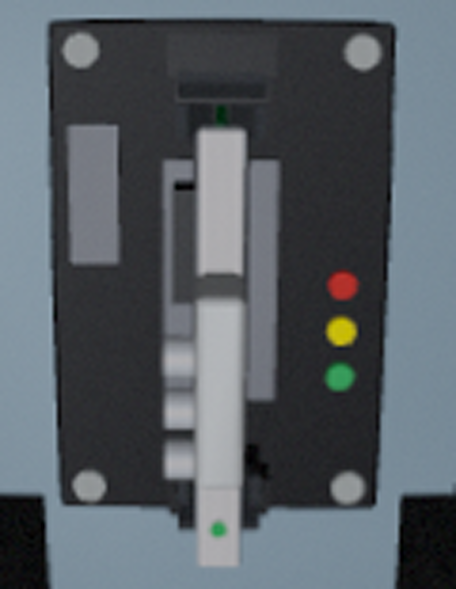

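```bash
python3 -m pendant '[0.16,0.02,-0.4,0,0,-0.04,0.6, 0,0,-0.8,0,0,0,0.6, 0,0,-0.8,0,0,0,0.6, 0,0,-0.8,0,0,0,0.6, 0,0,-0.6,0,0,0,0.6, 0,0,0,0,0,0,0.6]'
```

```text
t: 4.05
tool_pos: [0.5132, 0.1849, 0.1049]
eef_rot: [0.001, 0.986, -0.167, -0.001]
contact_force: [-1.4, -0.7, 0.5]
finger_gap: 0.397
grasp_force: 0.0
```

```bash
python3 -m pendant '[0,0,0,0,0,0,1, 0,0,0,0,0,0,1, 0,0,0,0,0,0,1, 0,0,0,0,0,0,1, 0,0,0,0,0,0,1, 0,0,0,0,0,0,1]'
```

```text
t: 4.65
tool_pos: [0.5142, 0.1874, 0.1071]
eef_rot: [-0.0, 0.986, -0.166, 0.001]
contact_force: [-0.2, -0.7, 6.0]
finger_gap: 0.109
grasp_force: 30.0
```

```bash
python3 -m pendant '[0,0,0,0,0,0,1, 0,0,0,0,0,0,1]'; python3 -m pendant '[0,0,0.2,0,0,0,1, 0,0,0.4,0,0,0,1,0,0,0.4,0,0,0,1,0,0,0.4,0,0,0,1,0,0,0,0,0,0,1]'
```

```text
t: 4.85
tool_pos: [0.5142, 0.1873, 0.1071]
eef_rot: [-0.0, 0.986, -0.166, 0.001]
contact_force: [0.6, 0.2, 6.3]
finger_gap: 0.111
grasp_force: 30.0
t: 5.35
tool_pos: [0.5145, 0.1875, 0.1429]
eef_rot: [-0.001, 0.986, -0.166, 0.001]
contact_force: [-0.0, 0.1, -1.3]
finger_gap: 0.112
grasp_force: 30.0
```

```bash
python3 -m pendant '[0,0,0.6,0,0,0,1, 0,0,0.9,0,0,0,1, 0,0,0.9,0,0,0,1, 0,0,0.9,0,0,0,1, 0,0,0.9,0,0,0,1, 0,0,0.9,0,0,0,1, 0,0,0.6,0,0,0,1, 0,-0.3,0.1,0,0,0,1]' | head -2; python3 -m pendant '[0,-0.6,0,0,0,0.25,1, 0,-0.9,0,0,0,0.25,1, 0,-1,0,0,0,0.25,1, 0,-1,0,0,0,0.25,1,0.1,-1,0,0,0,0.25,1, 0.1,-1,0,0,0,0.25,1, 0.1,-1,0,0,0,0.25,1, 0.1,-1,0,0,0,0.25,1]'; python3 -m pendant '[0.1,-1,0,0,0,0.25,1, 0.1,-1,0,0,0,0.25,1,0.1,-1,0,0,0,0.25,1, 0.1,-1,0,0,0,0.25,1, 0.1,-1,0,0,0,0.25,1, 0.1,-1,0,0,0,0.25,1, 0.1,-1,0,0,0,0.25,1, 0,-1,0,0,0,0.25,1]'; python3 -m pendant '[0,-1,0,0,0,0.3,1, 0,-0.7,0,0,0,0.1,1,0,-0.4,0,0,0,0,1, 0,0,0,0,0,0,1, 0,0,0,0,0,0,1]'
python3 - <<'E'
from workcell import arm
import cv2,numpy as np
s=arm.get_state();print(s["tool_pos"],2*np.degrees(np.arctan2(s["eef_rot"][2],s["eef_rot"][1])))
c=arm.camera("wrist");np.savez("wrist2.npz",**c); a=c["img"][...,::-1]
d=arm.camera("side");np.savez("side2.npz",**d); b=cv2.resize(d["img"][180:330,200:350,::-1],(384,384),interpolation=cv2.INTER_CUBIC)
e=np.hstack([cv2.resize(a[60:340,106:406],(412,384)),b]); cv2.imwrite("pics/m3.png",e)
E
```

```text
t: 6.15
tool_pos: [0.5142, 0.1809, 0.2878]
t: 6.95
tool_pos: [0.5226, -0.0096, 0.2852]
eef_rot: [0.0, 0.998, -0.061, -0.001]
contact_force: [-0.3, -0.3, -1.0]
finger_gap: 0.11
grasp_force: 30.0
t: 7.75
tool_pos: [0.5401, -0.2093, 0.285]
eef_rot: [-0.0, 0.999, 0.043, -0.001]
contact_force: [0.5, 0.0, -0.9]
finger_gap: 0.111
grasp_force: 30.0
t: 8.25
tool_pos: [0.5408, -0.2593, 0.2857]
eef_rot: [-0.001, 0.998, 0.064, -0.0]
contact_force: [0.3, -0.1, -1.1]
finger_gap: 0.113
grasp_force: 30.0
[ 0.54081165 -0.25930124  0.28570858] 7.367375048715691
```

View pics/m3.png

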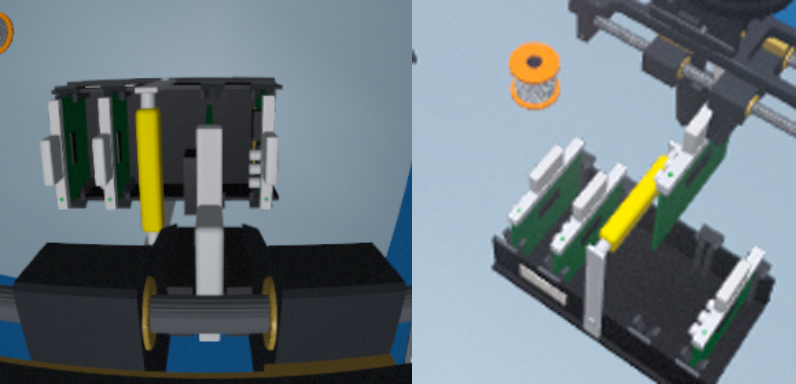

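```bash
python3 - <<'E'
from h import *
c=dict(np.load("wrist2.npz"))
f=lambda u,v,z: wray(c,(106+(u+.5)*300/412-.5,60+(v+.5)*280/384-.5),z)
R={}
for n,(a,b,z) in dict(A=((56,98),(64,208),.096),B=((106,98),(113,208),.096),C=((268,97),(265.5,208),.096),H=((148,108),(152,231),.158),M=((209,126),(209,341),.279)).items():
    p,q=f(*a,z),f(*b,z); d=p-q; print(n,np.round((p+q)/2,4),'yaw %.1f len %.4f'%(np.degrees(np.arctan2(d[1],d[0])),np.linalg.norm(d)))
    R[n]=(p+q)/2
print('slot from A,C',R["C"]+(R["A"]-R["C"])/4,'B,C',R["C"]+(R["B"]-R["C"])/3)
s=dict(np.load("side2.npz"))
g=lambda u,v,z: ray(s,(200+(u+.5)*150/384-.5,180+(v+.5)*150/384-.5),z)
E
```

```text
A [ 0.518  -0.1272  0.096 ] yaw 6.6 len 0.1002
B [ 0.5234 -0.173   0.096 ] yaw 7.7 len 0.0976
C [ 0.5409 -0.3068  0.096 ] yaw 8.1 len 0.0971
H [ 0.5305 -0.2169  0.158 ] yaw 7.0 len 0.0897
M [ 0.537  -0.2581  0.279 ] yaw 7.4 len 0.0997
slot from A,C [ 0.53521016 -0.26192123  0.096     ] B,C [ 0.53510182 -0.26221453  0.096     ]
```

```bash
python3 -m pendant '[-0.04,-0.11,-0.3,0,0,0,1, 0,0,-0.8,0,0,0,1, 0,0,-0.8,0,0,0,1, 0,0,-0.8,0,0,0,1, 0,0,-0.8,0,0,0,1, 0,0,-0.7,0,0,0,1, 0,0,-0.4,0,0,0,1,0,0,0,0,0,0,1]'
python3 - <<'E'
from workcell import arm
import cv2,numpy as np
c=arm.camera("wrist");np.savez("wrist3.npz",**c); a=c["img"][60:300,120:390,::-1]
d=arm.camera("side");np.savez("side3.npz",**d); b=d["img"][215:335,270:370,::-1]
e=np.hstack([cv2.resize(a,(405,360),interpolation=cv2.INTER_CUBIC),cv2.resize(b,(395,474),interpolation=cv2.INTER_CUBIC)[57:417]])
e=np.zeros((480,800,3),np.uint8);e[:360,:405]=cv2.resize(a,(405,360),interpolation=cv2.INTER_CUBIC);e[:474,405:]=cv2.resize(b,(395,474),interpolation=cv2.INTER_CUBIC); cv2.imwrite("pics/m4.png",e)
E
```

```text
t: 9.15
tool_pos: [0.5391, -0.2623, 0.1698]
eef_rot: [-0.001, 0.998, 0.064, -0.001]
contact_force: [0.1, 0.7, -1.5]
finger_gap: 0.111
grasp_force: 30.0
```

View pics/m4.png

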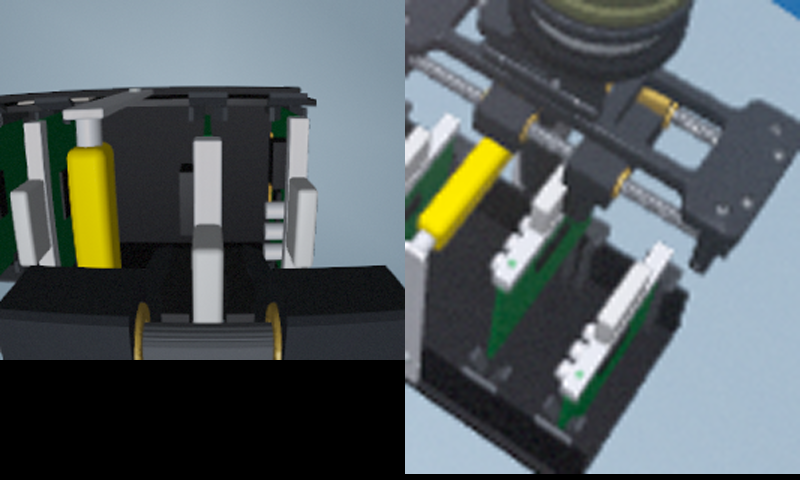

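```bash
python3 - <<'E'
from h import *
c=dict(np.load("wrist3.npz"))
f=lambda u,v,z: wray(c,(120+(u+.5)/1.5-.5,60+(v+.5)/1.5-.5),z)
B,C,M=f(36,121,.096),f(298,117,.096),f(208,138,.163)
print(B,C,M,'target',C+(B-C)/3,np.linalg.norm(B-C), 'H', f(91,145,.158))
E
```

```text
[ 0.57314964 -0.16668916  0.096     ] [ 0.591026   -0.29933841  0.096     ] [ 0.58477027 -0.25497959  0.163     ] target [ 0.58506721 -0.255122    0.096     ] 0.13384837567002436 H [ 0.57638174 -0.21301212  0.158     ]
```

```bash
python3 -m pendant '[0,0,-0.3,0,0,0,1, 0,0,-0.3,0,0,0,1, 0,0,-0.3,0,0,0,1, 0,0,-0.3,0,0,0,1, 0,0,0,0,0,0,1]'
```

```text
t: 9.75
tool_pos: [0.5392, -0.2627, 0.1399]
eef_rot: [-0.001, 0.998, 0.064, -0.001]
contact_force: [-0.0, 0.8, -0.8]
finger_gap: 0.107
grasp_force: 30.0
```

Lower edge about 43 mm up, already in the guides, no resistance. Continue.

```bash
python3 -m pendant '[0,0,-0.3,0,0,0,1, 0,0,-0.3,0,0,0,1, 0,0,-0.3,0,0,0,1, 0,0,-0.2,0,0,0,1, 0,0,-0.1,0,0,0,1, 0,0,0,0,0,0,1]'
```

```text
t: 10.35
tool_pos: [0.5398, -0.263, 0.1108]
eef_rot: [-0.0, 0.998, 0.064, -0.0]
contact_force: [0.7, 0.6, -0.8]
finger_gap: 0.11
grasp_force: 30.0
```

```bash
python3 -m pendant '[0,0,-0.1,0,0,0,1, 0,0,-0.05,0,0,0,1, 0,0,0,0,0,0,1]'
```

```text
t: 10.65
tool_pos: [0.54, -0.2631, 0.1075]
eef_rot: [0.0, 0.998, 0.064, 0.0]
contact_force: [0.1, 0.1, -0.7]
finger_gap: 0.112
grasp_force: 30.0
```

```bash
python3 -m pendant '[0,0,-0.06,0,0,0,1, 0,0,-0.06,0,0,0,1, 0,0,0,0,0,0,1]'; python3 -m pendant '[0,0,-0.04,0,0,0,1, 0,0,0,0,0,0,1]'
```

```text
t: 10.95
tool_pos: [0.5399, -0.2631, 0.1043]
eef_rot: [-0.0, 0.998, 0.064, -0.0]
contact_force: [-0.1, 0.0, -1.0]
finger_gap: 0.109
grasp_force: 30.0
t: 11.15
tool_pos: [0.54, -0.2631, 0.1034]
eef_rot: [-0.0, 0.998, 0.064, -0.0]
contact_force: [-1.1, 0.7, -1.1]
finger_gap: 0.11
grasp_force: 30.0
```

```bash
python3 -m pendant '[0,0,-0.04,0,0,0,1, 0,0,0,0,0,0,1]'; python3 -m pendant '[0,0,-0.04,0,0,0,1, 0,0,0,0,0,0,1]'
```

```text
t: 11.35
tool_pos: [0.5401, -0.2633, 0.1031]
eef_rot: [0.0, 0.998, 0.064, 0.0]
contact_force: [-0.8, 0.2, 4.4]
finger_gap: 0.115
grasp_force: 30.0
t: 11.55
tool_pos: [0.5402, -0.2635, 0.1031]
eef_rot: [0.0, 0.998, 0.064, 0.0]
contact_force: [-2.9, 0.3, 11.9]
finger_gap: 0.109
grasp_force: 30.0
```

```bash
python3 -m pendant '[0,0,0.06,0,0,0,1, 0,0,0,0,0,0,0.7, 0,0,0,0,0,0,0.7, 0,0,0,0,0,0,0.7, 0,0,0,0,0,0,0.7]'; python3 -m pendant '[0,0,0.2,0,0,0,0.7, 0,0,0.4,0,0,0,0.7, 0,0,0.6,0,0,0,0.7, 0,0,0.8,0,0,0,0.7,0,0,0.8,0,0,0,0.7,0,0,0.8,0,0,0,0.7, 0,0,0.3,0,0,0,0.5, 0,0,0,0,0,0,0.5]'
python3 - <<'E'
from workcell import arm
import cv2,numpy as np
c=arm.camera("wrist");np.savez("wrist4.npz",**c); a=c["img"][60:330,100:400,::-1]
d=arm.camera("side"); b=d["img"][215:335,240:360,::-1]
e=np.zeros((400,800,3),np.uint8);e[:360,:400]=cv2.resize(a,(400,360),interpolation=cv2.INTER_CUBIC);e[:,400:]=cv2.resize(b,(400,400),interpolation=cv2.INTER_CUBIC); cv2.imwrite("pics/m5.png",e)
E
```

```text
t: 12.05
tool_pos: [0.54, -0.2631, 0.1028]
eef_rot: [-0.0, 0.998, 0.064, -0.0]
contact_force: [-0.2, 0.1, 0.6]
finger_gap: 0.299
grasp_force: 0.0
t: 12.85
tool_pos: [0.5408, -0.2635, 0.202]
eef_rot: [0.001, 0.998, 0.064, 0.001]
contact_force: [0.5, 0.4, 0.4]
finger_gap: 0.456
grasp_force: 0.0
```

View pics/m5.png

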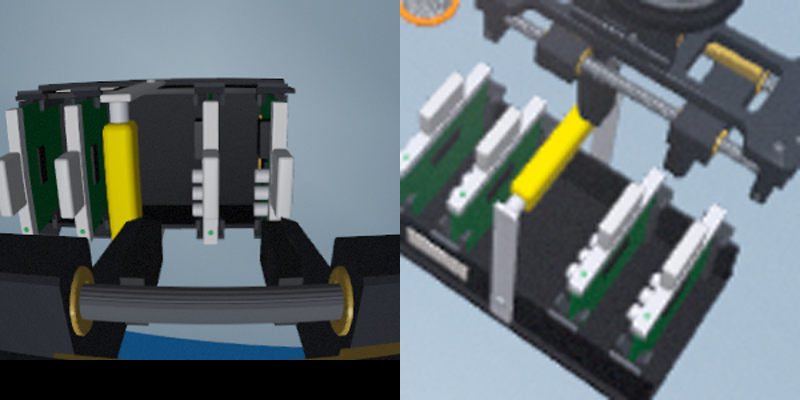

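```bash
python3 -m pendant '[-0.1,0.5,0,0,0,0,0.45, -0.1,0.6,0,0,0,0,0.45, -0.1,0.5,0,0,0,0,0.45, -0.07,0.26,0,0,0,0,0.45, 0,0,0,0,0,0,0.45]'
python3 - <<'E'
from workcell import arm
import cv2,numpy as np
from h import *
c=arm.camera("wrist"); s=arm.get_state(); im=c["img"]
hsv=cv2.cvtColor(im,cv2.COLOR_RGB2HSV); m=cv2.inRange(hsv,(22,150,90),(34,255,255)); m[:60]=0
n,l,st,ce=cv2.connectedComponentsWithStats(m); k=1+st[1:,4].argmax(); print(st[k])
l=(l==k); v=np.where(l.any(1))[0]
T=s["tool_pos"];print(T)
for r in (v[0]+3,(v[0]+v[-1])//2,v[-1]-3):
    u=np.where(l[r])[0]; print(r,u.min(),u.max(),[np.round(wray(c,(x,r),.158)[:2],4).tolist() for x in(u.min(),u.max())])
E
```

```text
t: 13.45
tool_pos: [0.5306, -0.2146, 0.2004]
eef_rot: [-0.0, 0.998, 0.065, -0.0]
contact_force: [-0.5, -0.9, 1.2]
finger_gap: 0.55
grasp_force: 0.0
[ 250  145   25  125 2830]
[ 0.53079881 -0.21593669  0.20053914]
148 251 272 [[0.5726, -0.2028], [0.5744, -0.2161]]
207 251 273 [[0.5332, -0.2078], [0.5352, -0.2224]]
266 253 271 [[0.488, -0.2148], [0.4897, -0.2278]]
```

```bash
python3 -m pendant '[0,0,-0.4,0,0,0,0.45, 0,0,-0.6,0,0,0,0.45, 0,0,-0.6,0,0,0,0.45, 0,0,-0.6,0,0,0,0.45, 0,0,-0.4,0,0,0,0.45, 0,0,-0.1,0,0,0,0.45, 0,0,0,0,0,0,0.45]'
```

```text
t: 14.2
tool_pos: [0.5306, -0.2169, 0.1326]
eef_rot: [-0.0, 0.998, 0.064, -0.0]
contact_force: [-0.2, -0.7, 0.5]
finger_gap: 0.549
grasp_force: 0.0
```

```bash
python3 -m pendant '[0,0,0,0,0,0,1, 0,0,0,0,0,0,1, 0,0,0,0,0,0,1, 0,0,0,0,0,0,1, 0,0,0,0,0,0,1]'
```

```text
t: 14.7
tool_pos: [0.531, -0.2169, 0.1333]
eef_rot: [0.0, 0.998, 0.064, 0.0]
contact_force: [0.2, -0.3, 1.7]
finger_gap: 0.175
grasp_force: 30.0
```

Grip holds at 15.4 mm, matching the 16 mm handle. Lift slowly.

```bash
python3 -m pendant '[0,0,0.1,0,0,0,1, 0,0,0.2,0,0,0,1, 0,0,0.3,0,0,0,1, 0,0,0.3,0,0,0,1, 0,0,0.3,0,0,0,1, 0,0,0.3,0,0,0,1, 0,0,0.3,0,0,0,1, 0,0,0.3,0,0,0,1]'; python3 -m pendant '[0,0,0.3,0,0,0,1, 0,0,0.3,0,0,0,1, 0,0,0.3,0,0,0,1, 0,0,0.3,0,0,0,1, 0,0,0.3,0,0,0,1, 0,0,0.3,0,0,0,1, 0,0,0.2,0,0,0,1, 0,0,0.1,0,0,0,1]';  python3 -m pendant '[0,0,0,0,0,0,1,0,0,0,0,0,0,1,0,0,0,0,0,0,1,0,0,0,0,0,0,1,0,0,0,0,0,0,1,0,0,0,0,0,0,1]'
python3 - <<'E'
from workcell import arm
import cv2,numpy as np
c=arm.camera("side"); b=c["img"][150:340,200:400,::-1]
d=arm.camera("top"); a=d["img"][190:310,270:430,::-1]
e=np.zeros((500,800,3),np.uint8);e[:380,:400]=cv2.resize(b,(400,380),interpolation=cv2.INTER_CUBIC);e[:300,400:]=cv2.resize(a,(400,300),interpolation=cv2.INTER_CUBIC); cv2.imwrite("pics/m6.png",e)
E
```

```text
t: 15.5
tool_pos: [0.5307, -0.2166, 0.1862]
eef_rot: [0.0, 0.998, 0.064, 0.0]
contact_force: [0.6, 0.3, -7.5]
finger_gap: 0.179
grasp_force: 30.0
t: 16.3
tool_pos: [0.531, -0.2167, 0.2386]
eef_rot: [0.0, 0.998, 0.064, 0.0]
contact_force: [0.8, -1.1, -7.7]
finger_gap: 0.179
grasp_force: 30.0
t: 16.9
tool_pos: [0.5307, -0.2166, 0.2379]
eef_rot: [-0.0, 0.998, 0.064, -0.0]
contact_force: [-0.0, 0.2, -8.1]
finger_gap: 0.18
grasp_force: 30.0
```

View pics/m6.png

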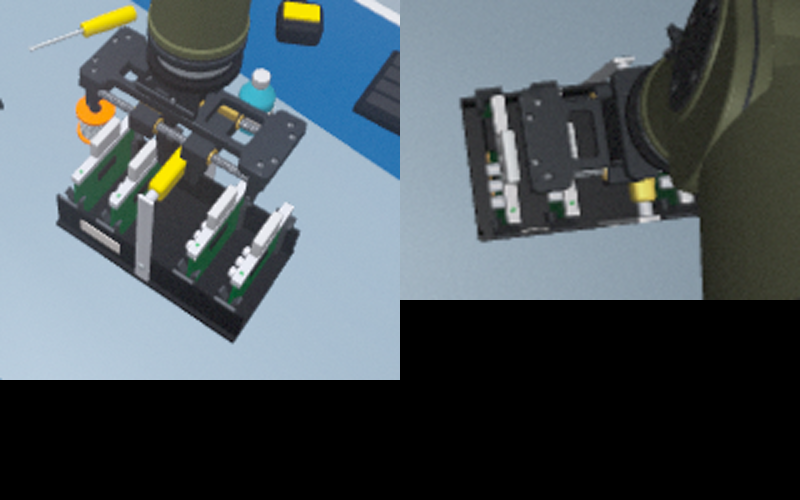

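```bash
python3 -c "
from workcell import arm
s=arm.get_state();print(s['moment'],s['contact_force'],abs(s['joint_velocities']).max());print(arm.sign_off())"
```

```text
[ 0.0625249  -0.01980499  0.02937982] [-0.15291356  0.40697539 -7.45125451] 0.0012432413666402
the job is handed in; nothing more can be done
None
```

The module is fully home in the free slot. I handed in the job with the arm holding the full carrier by its yellow handle, steady, level by eye in the last picture, and about 10 cm above the bench. The spool, bottle and screwdriver were never touched. No verdict came back at hand-in.

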